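# Rebuild an opened controller: stack plates on posts, plug in cards, refit cover

## Robot

A 6-joint arm with a two-finger parallel gripper is mounted at the origin on a cart in front of the work surface, level with it; the furniture and walls round the work are solid. World frame = base frame: x ahead of the robot, y to its left, z up, the work surface at z = 0. Lengths are in m, angles in rad, forces in N, time in s.
With the tool pointing down it reaches from about 0.2 to 0.875 m from the base axis. Payload 3.4 kg.
Tool frame: the origin (TCP) lies between the finger pads; the fingertips stand 25 mm ahead of it and the grasp point (between the pads) lies 6 mm ahead of it (r.nose_length is the z of the fingertips in the tool frame, in m); z points along the fingers, y is the line along which they close (so a half turn about z gives the same grasp; the last joint's range is limited). The gripper opens to 94 mm and grips with 3 to 60 N. Pads are 16 mm wide; open, the fingers measure 119 mm over their backs; the gripper's body (75 mm by 177 mm) begins 78 mm behind the grasp point.
Start: joints at [1.079, 0.276, 1.505, -0, 1.361, -0.121], TCP at [0.208, 0.536, 0.23] pointing down, gripper open.
Joint ranges: [-2.89, 2.89], [-0.75, 2.08], [0.22, 2.7], [-1.18, 4.32], [0.11, 2.71], [-2.7, 2.7]. Speed limits (rad/s): [2.57, 2.57, 3.14, 3.14, 3.14, 3.14].

## Interface

Orientations are given as a unit quaternion [w, x, y, z].
In Python, from plant import r, gripper_to, inverse_kinematics, vision, models, telemetry gives the robot as it stands. Calls block until the motion is done:
- r.move_to(position, orientation): joint-space move of the TCP to a pose.
- r.move_l(position, rot=None, vel=0.15, guard=None): straight line of the TCP; rot=None keeps the orientation; vel is the mean speed in m/s. With guard (N) it stops when the force on the tool has changed by that much, and returns True; else False.
- r.movej(angles): joint-space move.
- gripper_to(opening, f_grip=None): finger opening in m; f_grip is the grip in N (None keeps the last); returns when the fingers have stopped.
- r.hold(seconds).
- inverse_kinematics(position, orientation): joint angles nearest the present ones, or None.
- vision.snapshot(name): name is "scene" or "top" or "wrist"; returns the picture (384x512x3 uint8, red, green, blue); there is no depth.
- vision.get_calibration(name): a dict with "fx", "fy", "cx", "cy" (pixels), "position" and "orientation" of the camera in the world. Camera axes: x right, y down, z forward; pixel columns grow to the right and rows downward; lengths in m; the calibration is good to about 2 mm. A picture is of the moment at which its call begins: read the wrist's pose just before it. get_calibration takes no time and is no camera call; for the wrist camera it gives the pose at the moment of the call.
A pose or a line that the arm cannot do raises r.PlanningError and nothing moves.
- r.sign_off(): hands the job in; it is judged then, once.
Trained networks look in the newest picture that a camera, given by its name, has taken for a name from the list of things; names that differ only in an ending like _2 or _b are one class to them, and where a whole thing is asked for, a point or a joint stands for the part that bears it (a point fixed in the world has none). Each returns a list of dicts, best first, with "score" (0 to 1); they miss things now and then, are a little off and sometimes report something else, mostly with a low value. They report only what shows in the picture. A call takes as long as a camera call.
- models.boxes_of(thing, camera): "at" ([x, y, z] in m, in world coordinates, good to about 4 mm: the middle of the surface that is visible of it).
- models.regions_of(thing, camera): "pixels" (384x512 bool, what is visible of it).
- models.mark_of(thing, camera): "at" ([x, y, z] in m, in world coordinates, good to about 4 mm: a listed point, or the origin of a listed thing).
Readings, each from a call of its own:
- telemetry.current_t(): time.
- telemetry.current_joints(): joint angles.
- telemetry.current_dq(): joint speeds.
- telemetry.current_joint_efforts(): joint torques, N m.
- telemetry.current_ee_pos(): TCP position.
- telemetry.current_tool_rot(): TCP orientation.
- telemetry.current_wrist_force(): force on the tool from outside, world axes, zero at the start.
- telemetry.current_torque(): the same for the moment, N m.
- telemetry.current_opening(): finger opening in m.
- telemetry.current_finger_force(): force on a finger pad.
Only numpy, scipy, OpenCV 4.12 (cv2) and the standard library are available. Lean on these libraries where they do the work, as an engineer would, in place of code of your own. Each camera call takes 0.05 s, during which the arm holds its last target. There are 200 camera calls.

## Task

Rebuild the opened controller on the bench: lift its aluminium cover off the four brass posts and lay it flat on the free bench, then lower the brown insulating plate over the posts until it lies on the bosses, and the black carrier board, sockets up, flat on top of it; let both down gently, do not drop them. Plug every card from the card stand, upright and fully home, into the carrier's sockets (one card to a socket, any socket), and last lower the cover, folded edges up, back over the four posts until it sits flat on their shoulders. Leave the small things standing about where they are.

Things in the scene. Friction and masses are not known exactly. Their poses are not given: they have to be found in the camera images.
- chassis: opened controller: bare grey sheet-metal tray 104 (x) x 156 mm (y), fixed to the bench, a wall 48 mm high at each short end (y = +-77 mm), long sides open. Origin: tray centre at bench level, z up; tray top at z = 8 mm. Four brass posts stand at x = +-20, y = +-48 mm. The bench is clear of everything from x = 0.38 to 0.52 m, y = -0.15 to 0.01 m in the world
- insulator_seat (a point): centre between the four posts at the top of their bosses (18 mm wide), 16 mm above the chassis origin, axes as the chassis: here the insulating plate's origin lies when home. Above the bosses the posts are 11 mm thick
- carrier_seat (a point): where the carrier's origin lies when it is home on the insulating plate: 22 mm above the chassis origin, axes as the chassis
- cover_seat (a point): centre between the posts at the height of their shoulders, 59 mm above the chassis origin, axes as the chassis: here the cover's origin lies when home. Above the shoulders the posts are spigots 5.5 mm thick with tapered tips, ending 70 mm above the chassis origin
- insulator: brown fibre insulating plate 62 (x) x 120 (y) x 6 mm with four 13 mm holes at x = +-20, y = +-48 mm, 70 g, flat on the bench at the start. Origin: centre of its underside, z up. Take it by the two long edges (62 mm apart), half way along. Fits either way round (half a turn)
- carrier: black circuit board 66 (x) x 120 (y) x 4 mm with four 13 mm holes at x = +-20, y = +-48 mm, about 120 g, flat on the bench, its four white card sockets up. An aluminium strip on each long edge reaches 9 mm above its underside. Origin: centre of its underside, z up. Take it by the two long edges (66 mm apart), half way along. Fits either way round
- cover: aluminium hold-down cover 66 (x) x 120 (y) x 4 mm with four 7.5 mm holes at x = +-20, y = +-48 mm, about 110 g; both long edges are folded up to 13 mm above its underside. Sits on the posts' shoulders at the start. Origin: centre of its underside, z up. Take it by the folded edges (66 mm apart), half way along. Fits either way round
- card_stand: black plastic card stand 58 x 92 mm, 16 mm high, fixed to the bench. Origin: centre of its underside; x along the slots, y across them, z up. Four slots along x at y = -33, -11, +11 and +33 mm, floor 4 mm above the bench; each holds one card or none
- card_1: plug-in card, 50 g, standing in a slot of the card stand at the start (or absent): a black board 46 (x) x 4.5 (y) x 30 mm high with a bevelled lower edge, and along its top an aluminium rail 60 mm long (x), 10 mm wide, 20 to 30 mm above the foot. Origin: middle of its lower edge, z up. Take it by the two ends of the rail (60 mm apart). Fits either way round
- card_2: plug-in card, 50 g, standing in a slot of the card stand at the start (or absent): a black board 46 (x) x 4.5 (y) x 30 mm high with a bevelled lower edge, and along its top an aluminium rail 60 mm long (x), 10 mm wide, 20 to 30 mm above the foot. Origin: middle of its lower edge, z up. Take it by the two ends of the rail (60 mm apart). Fits either way round
- card_3: plug-in card, 50 g, standing in a slot of the card stand at the start (or absent): a black board 46 (x) x 4.5 (y) x 30 mm high with a bevelled lower edge, and along its top an aluminium rail 60 mm long (x), 10 mm wide, 20 to 30 mm above the foot. Origin: middle of its lower edge, z up. Take it by the two ends of the rail (60 mm apart). Fits either way round
- card_4: plug-in card, 50 g, standing in a slot of the card stand at the start (or absent): a black board 46 (x) x 4.5 (y) x 30 mm high with a bevelled lower edge, and along its top an aluminium rail 60 mm long (x), 10 mm wide, 20 to 30 mm above the foot. Origin: middle of its lower edge, z up. Take it by the two ends of the rail (60 mm apart). Fits either way round
- socket_1 (a point): centre of the mouth of a card socket on the carrier, at the carrier's y = -30 mm, 16 mm above its underside; axes as the carrier. The slot is 48 mm long (x) and 6 mm wide (y), 12 mm deep; the socket outside is 54 x 12 mm
- socket_2 (a point): centre of the mouth of a card socket on the carrier, at the carrier's y = -10 mm, 16 mm above its underside; axes as the carrier. The slot is 48 mm long (x) and 6 mm wide (y), 12 mm deep; the socket outside is 54 x 12 mm
- socket_3 (a point): centre of the mouth of a card socket on the carrier, at the carrier's y = 10 mm, 16 mm above its underside; axes as the carrier. The slot is 48 mm long (x) and 6 mm wide (y), 12 mm deep; the socket outside is 54 x 12 mm
- socket_4 (a point): centre of the mouth of a card socket on the carrier, at the carrier's y = 30 mm, 16 mm above its underside; axes as the carrier. The slot is 48 mm long (x) and 6 mm wide (y), 12 mm deep; the socket outside is 54 x 12 mm
- tip_tin: bystander: flat white tin 50 mm across, 24 mm high, on the bench; origin: centre of its underside
- fuse_box: bystander: small white carton 38 x 62 x 26 mm behind the work; origin: centre of its underside
- screwdriver: bystander: screwdriver with a blue and yellow handle, 128 mm long (its y), lying near the front edge of the bench; origin: underside of its middle

How it is judged:
On the way, in this order (a step that is already met when the one before it is completed fails the run):
1. the cover has been lifted off the posts and lies flat on the bench beside the chassis (height (world z) of cover below 0.006 m and angle between cover's own z axis and vertical below 0.05 rad and horizontal distance between cover and chassis above 0.1 m and linear speed of cover below 0.02 m/s), for 0.2 s.
2. the insulating plate lies home on the bosses of the four posts (z of insulator in the frame of insulator_seat between -0.0025 and 0.0025 m and horizontal distance between insulator and insulator_seat below 0.004 m and angle between insulator's own z axis and vertical below 0.05 rad and angle between the y axis of insulator and the y axis of chassis, either way round below 0.08 rad), for 0.2 s.
3. the carrier lies home on the insulating plate and every card stands home in a socket (all of step 2 and z of carrier in the frame of carrier_seat between -0.003 and 0.003 m and horizontal distance between carrier and carrier_seat below 0.004 m and angle between carrier's own z axis and vertical below 0.05 rad and angle between the y axis of carrier and the y axis of chassis, either way round below 0.08 rad and z of card_1 in the frame of carrier between 0.002 and 0.0065 m and x of card_1 in the frame of carrier between -0.004 and 0.004 m and y of card_1 in the frame of carrier between -0.034 and 0.034 m and angle between each of card_1, card_2, card_3, card_4's own z axis and vertical below 0.22 rad and z of card_2 in the frame of carrier between 0.002 and 0.0065 m and x of card_2 in the frame of carrier between -0.004 and 0.004 m and y of card_2 in the frame of carrier between -0.034 and 0.034 m and z of card_3 in the frame of carrier between 0.002 and 0.0065 m and x of card_3 in the frame of carrier between -0.004 and 0.004 m and y of card_3 in the frame of carrier between -0.034 and 0.034 m and z of card_4 in the frame of carrier between 0.002 and 0.0065 m and x of card_4 in the frame of carrier between -0.004 and 0.004 m and y of card_4 in the frame of carrier between -0.034 and 0.034 m), for 0.2 s.
At the end, for the whole second after the job is handed in: the insulating plate, the carrier and the cover are each within 3 mm in height and 4 mm sideways of their seats on the four posts, level within 0.05 rad, released and at rest; every card's foot is within 2.5 mm of the floor of a carrier socket and the card stands within 0.22 rad of upright (all of step 3 and z of cover in the frame of cover_seat between -0.0025 and 0.0025 m and horizontal distance between cover and cover_seat below 0.004 m and angle between cover's own z axis and vertical below 0.05 rad and angle between the y axis of cover and the y axis of chassis, either way round below 0.08 rad and linear speed of each of cover, carrier below 0.01 m/s); the robot touches nothing.
It fails at once if a bystander (tip tin) is pushed more than 3 cm or tipped over (distance of tip_tin from where it was at the start of the episode above 0.03 m or angle between tip_tin's own z axis and vertical above 0.6 rad).
It fails at once if a bystander (fuse box) is pushed more than 3 cm or tipped over (distance of fuse_box from where it was at the start of the episode above 0.03 m or angle between fuse_box's own z axis and vertical above 0.6 rad).
It fails at once if a bystander (screwdriver) is pushed more than 3 cm (distance of screwdriver from where it was at the start of the episode above 0.03 m).
It fails at once if the insulating plate is dropped down the posts (faster than 0.5 m/s) instead of being lowered (horizontal distance between insulator and insulator_seat below 0.03 m and z of insulator in the frame of insulator_seat below 0.05 m and linear speed of insulator above 0.5 m/s).
It fails at once if the carrier is dropped down the posts (faster than 0.5 m/s) instead of being lowered (horizontal distance between carrier and carrier_seat below 0.03 m and z of carrier in the frame of carrier_seat below 0.05 m and linear speed of carrier above 0.5 m/s).
Of card_1, card_2, card_3, card_4 only 2 to 4 are there at a start; the rules pass over those that are not, and their reading is None.
At some moment in a run one of cover may be knocked a few centimetres aside while the robot is not near it.
It also fails if it takes over 210 s, if anything falls off the work surface, if the arm or the gripper's body presses on something with over 40 N, if the wrist force passes 120 N, or if a joint passes its speed limit or range.

## Working session

There is one attempt and no reset: what is moved stays moved. The work goes in short steps, each a Python script; the robot and the scene stay as the last script left them, time stands still between calls to the robot, and variables do not carry over. Pictures are saved under pics/ and viewed, at most 14 in all, crops included, and the job is handed in when it is done.

```bash
ls; mkdir -p pics; python3 - <<'E'
from plant import r, vision, models, telemetry
import cv2, numpy as np
for c in ("scene","top"):
    im=vision.snapshot(c); cv2.imwrite(f"pics/{c}0.png",im[:,:,::-1])
    k=vision.get_calibration(c); print(c,{a:np.round(b,3).tolist() for a,b in k.items()})
    for t in ["chassis","cover","insulator","carrier","card_stand","card_1","tip_tin","fuse_box","screwdriver","cover_seat","socket_1"]:
        print(t,[(np.round(d["at"],3).tolist(),round(float(d["score"]),2)) for d in models.mark_of(t,c)][:5])
print(telemetry.current_t())
E
```

```text
pics
scene {'fx': 407.937, 'fy': 407.937, 'cx': 262.425, 'cy': 190.01, 'position': [-0.241, -0.405, 0.771], 'orientation': [-0.38, 0.76, -0.47, 0.238]}
chassis [([0.615, 0.068, 0.002], 0.96)]
cover [([0.614, 0.063, 0.059], 0.96)]
insulator [([0.633, -0.213, 0.0], 0.94), ([0.569, -0.316, 0.004], 0.72)]
carrier [([0.607, -0.115, -0.001], 0.57), ([0.618, 0.059, 0.024], 0.54)]
card_stand [([0.629, -0.212, 0.0], 0.53), ([0.594, -0.32, -0.001], 0.5)]
card_1 [([0.57, -0.317, 0.005], 0.57), ([0.586, -0.315, 0.003], 0.47)]
tip_tin [([0.608, 0.307, 0.0], 0.47)]
fuse_box [([0.763, -0.105, -0.001], 0.76)]
screwdriver [([0.759, -0.105, -0.002], 0.69), ([0.392, 0.202, 0.0], 0.63)]
cover_seat [([0.616, 0.066, 0.062], 0.98), ([0.613, 0.066, 0.001], 0.57)]
socket_1 [([0.6, -0.113, 0.013], 0.87), ([0.637, -0.116, 0.015], 0.82), ([0.576, -0.108, 0.012], 0.79), ([0.615, -0.119, 0.015], 0.65)]
top {'fx': 449.424, 'fy': 449.424, 'cx': 255.578, 'cy': 191.288, 'position': [0.5, -0.02, 1.132], 'orientation': [-0.027, 0.709, -0.704, 0.017]}
chassis [([0.609, 0.061, -0.005], 0.81), ([0.614, 0.306, 0.003], 0.72)]
cover [([0.609, 0.064, 0.06], 0.83)]
insulator [([0.636, -0.21, -0.006], 0.83)]
carrier [([0.607, -0.116, -0.001], 0.63), ([0.613, 0.065, 0.057], 0.18)]
card_stand [([0.593, -0.315, 0.0], 0.9)]
card_1 [([0.564, -0.313, 0.003], 0.49), ([0.583, -0.318, 0.008], 0.39)]
tip_tin [([0.613, 0.304, 0.002], 0.8)]
fuse_box [([0.762, -0.102, -0.004], 0.77)]
screwdriver [([0.387, 0.205, 0.001], 0.63), ([0.593, -0.111, 0.016], 0.49)]
cover_seat []
socket_1 [([0.578, -0.115, 0.016], 0.96), ([0.594, -0.108, 0.017], 0.93), ([0.63, -0.116, 0.015], 0.91), ([0.617, -0.114, 0.017], 0.84)]
1.2
```

View pics/top0.png

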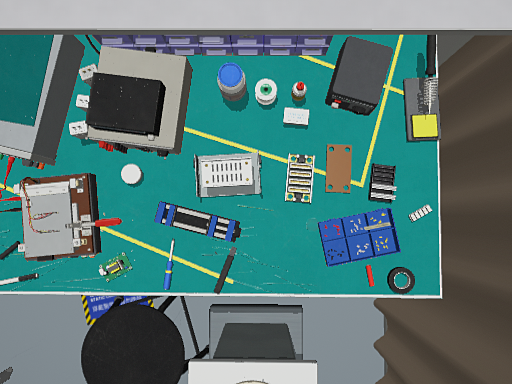

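View pics/scene0.png

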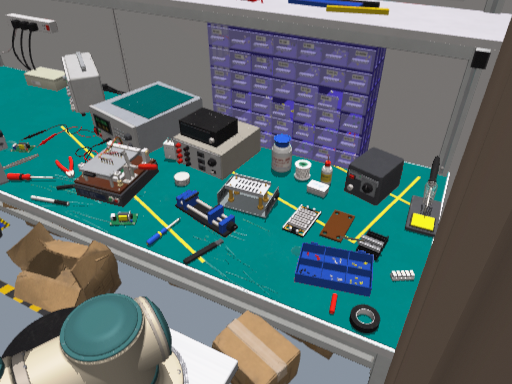

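```bash
cat > lib.py <<'E'
from plant import r, gripper_to, inverse_kinematics, vision, models, telemetry
import cv2, numpy as np
from scipy.spatial.transform import Rotation as R
def q2R(q): return R.from_quat(np.roll(q,-1)).as_matrix()
def down(a):
    "tool pointing down, closing line at world angle a"
    y=np.array([np.cos(a),np.sin(a),0]); z=np.array([0,0,-1.])
    return np.roll(R.from_matrix(np.column_stack([np.cross(y,z),y,z])).as_quat(),1)
def best(p,a):
    "of a and a+pi the one with last joint nearer the middle"
    c=[(abs(j[5]),b) for b in (a,a+np.pi) if (j:=inverse_kinematics(p,down(b))) is not None]
    return min(c)[1]
def go(p,a): r.move_to(list(p),down(a))
def look(name=None):
    k=vision.get_calibration("wrist"); im=vision.snapshot("wrist")
    if name: cv2.imwrite(f"pics/{name}.png",im[:,:,::-1])
    return k,im
def ground(k,uv,z):
    "pixels -> world points at height z"
    uv=np.atleast_2d(uv).astype(float)
    d=np.c_[(uv[:,0]-k["cx"])/k["fx"],(uv[:,1]-k["cy"])/k["fy"],np.ones(len(uv))]@q2R(k["orientation"]).T
    o=np.array(k["position"]); return o+d*((z-o[2])/d[:,2])[:,None]
def proj(k,P):
    c=(np.atleast_2d(P)-k["position"])@q2R(k["orientation"])
    return np.c_[k["fx"]*c[:,0]/c[:,2]+k["cx"],k["fy"]*c[:,1]/c[:,2]+k["cy"]]
def marks(t,c="wrist"):
    return [(np.round(d["at"],4).tolist(),round(float(d["score"]),2)) for d in models.mark_of(t,c)]
def state(): return np.round(telemetry.current_ee_pos(),4).tolist(),round(telemetry.current_t(),1),np.round(telemetry.current_wrist_force(),1).tolist(),round(telemetry.current_opening(),4)
E
python3 - <<'E'
from lib import *
import pickle
p0=np.array(telemetry.current_ee_pos());k=vision.get_calibration("wrist");T=q2R(telemetry.current_tool_rot())
print("cam in tool",T.T@(np.array(k["position"])-p0),"\n",T.T@q2R(k["orientation"]),k["fx"],k["fy"],k["cx"],k["cy"],np.round(T,2).tolist())
out={}
for n,(x,y),a in [("chas",(.59,.065),0),("boards",(.59,-.16),np.pi/2),("stand",(.57,-.315),np.pi/2)]:
    a=best([x,y,.27],a); go([x,y,.27],a); k,im=look(n); out[n]=(k,im)
    print(n,a,state(),"cam",np.round(k["position"],3))
    for t in {"chas":["cover","chassis"],"boards":["carrier","insulator","socket_1"],"stand":["card_stand","card_1"]}[n]:
        print(t,marks(t)); out[n,t]=models.regions_of(t,"wrist")
pickle.dump(out,open("v0.pkl","wb"))
cv2.imwrite("pics/m1.png",np.vstack([np.hstack([out["chas"][1],out["boards"][1]]),np.hstack([out["stand"][1],0*out["stand"][1]])])[::1,::1,::-1][:,:,:].copy() if 0 else cv2.resize(np.hstack([out["chas"][1],out["boards"][1]])[:,:,::-1],(800,300)))
E
```

```text
cam in tool [ 0.07384857 -0.00040477 -0.15366465] 
 [[-1.23708965e-04 -9.65908422e-01 -2.58883961e-01]
 [ 9.99999929e-01 -2.74851405e-05 -3.75306479e-04]
 [ 3.55396227e-04 -2.58883989e-01  9.65908357e-01]] 281.9330048043021 281.9330048043021 249.621521685617 190.8720680765687 [[-0.93, 0.36, 0.0], [0.36, 0.93, 0.0], [-0.0, 0.0, -1.0]]
chas 0 ([0.5898, 0.0661, 0.27], 3.4, [0.3, -0.2, 0.3], 0.0939) cam [0.591 0.14  0.424]
cover [([0.6099, 0.0649, 0.0584], 0.58)]
chassis []
boards 4.71238898038469 ([0.5901, -0.1591, 0.27], 4.8, [-0.2, -0.5, -0.5], 0.0941) cam [ 0.666 -0.16   0.424]
carrier [([0.6045, -0.1152, -0.0008], 0.92)]
insulator [([0.6316, -0.213, -0.0023], 0.79), ([0.6373, -0.1187, 0.0184], 0.62), ([0.5955, -0.3227, -0.0007], 0.24)]
socket_1 [([0.596, -0.1154, 0.0157], 0.92), ([0.6362, -0.1161, 0.0165], 0.91), ([0.6164, -0.1185, 0.0183], 0.91), ([0.5734, -0.1111, 0.0153], 0.69)]
stand 4.71238898038469 ([0.5703, -0.3133, 0.27], 5.8, [-0.8, -0.2, -0.2], 0.0938) cam [ 0.646 -0.315  0.424]
card_stand [([0.5935, -0.3238, -0.0027], 0.67)]
card_1 [([0.5835, -0.3183, 0.0048], 0.8), ([0.5609, -0.3119, 0.0033], 0.77)]
```

View pics/m1.png

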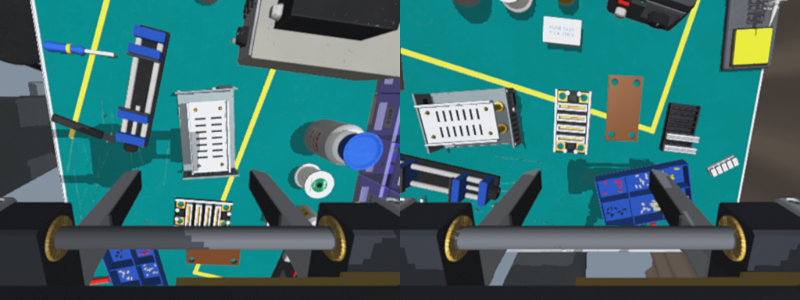

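View pics/stand.png

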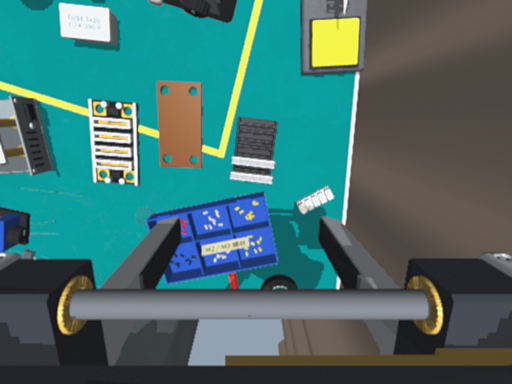

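```bash
python3 - <<'E'
from lib import *
import pickle
out={}
for n,(x,y,z),a,ts in [("c1",(.612,.065,.22),0,["cover"]),("c2",(.612,.03,.22),0,["cover"]),
   ("k1",(.605,-.115,.15),-np.pi/2,["carrier"]),("k2",(.625,-.115,.15),-np.pi/2,["carrier"]),
   ("i1",(.633,-.211,.15),-np.pi/2,["insulator"]),("s1",(.585,-.315,.15),-np.pi/2,["card_stand","card_1"]),("s2",(.615,-.315,.15),-np.pi/2,["card_1"])]:
    a=best([x,y,z],a); go([x,y,z],a); r.hold(.3); k,im=look(n)
    out[n]=(k,im,{t:models.regions_of(t,"wrist") for t in ts})
    print(n,round(a,2),state(),[(t,marks(t)) for t in ts])
pickle.dump(out,open("v1.pkl","wb"))
cv2.imwrite("pics/m2.png",cv2.resize(np.vstack([np.hstack([out["c1"][1],out["k1"][1]]),np.hstack([out["i1"][1],out["s1"][1]])])[:,:,::-1],(800,600),interpolation=cv2.INTER_AREA))
E
```

```text
c1 0 ([0.6121, 0.0645, 0.22], 7.8, [-0.8, 0.3, 0.5], 0.0939) [('cover', [([0.6101, 0.0618, 0.0555], 0.69)])]
c2 0 ([0.612, 0.0306, 0.22], 8.6, [-0.3, -0.2, -0.8], 0.094) [('cover', [([0.6121, 0.0651, 0.0574], 0.65)])]
k1 -1.57 ([0.6051, -0.1148, 0.1502], 10.2, [0.4, 0.4, 1.3], 0.0939) [('carrier', [([0.605, -0.1152, 0.0032], 0.57)])]
k2 -1.57 ([0.6246, -0.115, 0.1501], 10.9, [0.2, -0.0, -0.1], 0.0941) [('carrier', [([0.6057, -0.1161, 0.0027], 0.9)])]
i1 -1.57 ([0.6331, -0.2101, 0.1502], 11.8, [-0.2, 0.7, -0.2], 0.0939) [('insulator', [])]
s1 -1.57 ([0.5854, -0.3143, 0.15], 12.9, [0.4, -0.5, -0.0], 0.0941) [('card_stand', []), ('card_1', [([0.5628, -0.3151, 0.0006], 0.63), ([0.5823, -0.318, 0.0052], 0.57)])]
s2 -1.57 ([0.6146, -0.3151, 0.1502], 13.6, [0.2, -0.2, -0.3], 0.0939) [('card_1', [([0.5611, -0.3155, 0.0003], 0.57), ([0.5821, -0.32, 0.0057], 0.55), ([0.6361, -0.2132, -0.0003], 0.28)])]
```

View pics/m2.png

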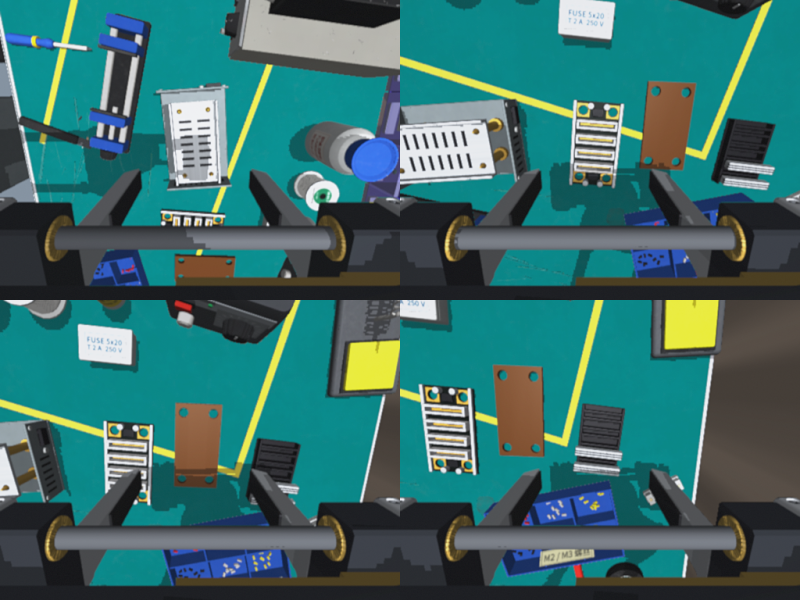

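```bash
cat >> lib.py <<'E'
def rectify(k,im,c,th,z,sx=.1,sy=.16,s=2):
    "ortho view (s px/mm) of the plane z round c; object x to the right, y up, th = its yaw"
    w,h=int(sx*1000*s),int(sy*1000*s)
    L=np.array([[-sx/2,sy/2],[sx/2,sy/2],[sx/2,-sy/2],[-sx/2,-sy/2]])
    W=L@np.array([[np.cos(th),np.sin(th)],[-np.sin(th),np.cos(th)]])+np.array(c)[:2]
    uv=proj(k,np.c_[W,np.full(4,z)]).astype(np.float32)
    H=cv2.getPerspectiveTransform(uv,np.float32([[0,0],[w,0],[w,h],[0,h]]))
    return cv2.warpPerspective(im,H,(w,h),flags=cv2.INTER_CUBIC)
def rect(k,m,z):
    "centre, sides, yaw of the long side of a mask lying in plane z"
    m=m.astype(np.uint8); cs,_=cv2.findContours(m,cv2.RETR_EXTERNAL,cv2.CHAIN_APPROX_NONE)
    P=ground(k,max(cs,key=cv2.contourArea)[:,0]+0.,z)[:,:2]
    b=cv2.boxPoints(cv2.minAreaRect((P*1000).astype(np.float32)))/1000
    e=[b[1]-b[0],b[2]-b[1]]; e.sort(key=np.linalg.norm)
    return b.mean(0),np.linalg.norm(e,axis=1),np.arctan2(e[1][1],e[1][0])%np.pi
E
python3 - <<'E'
from lib import *
import pickle
o=pickle.load(open("v1.pkl","rb"))
for n,t,z in [("c1","cover",.068),("c2","cover",.068),("k1","carrier",.006),("k2","carrier",.006),("s1","card_1",.034),("s2","card_1",.034),("s1","card_stand",.016)]:
    for d in o[n][2][t][:3]: print(n,t,round(float(d["score"]),2),[np.round(v,4).tolist() for v in rect(o[n][0],d["pixels"],z)])
k,im,_=o["i1"]; hsv=cv2.cvtColor(im,cv2.COLOR_RGB2HSV)
p=proj(k,[.633,-.211,.006])[0].astype(int); print("brown",im[p[1],p[0]],hsv[p[1],p[0]])
m=(abs(hsv[:,:,0].astype(int)-hsv[p[1],p[0],0])<6)&(hsv[:,:,1]>90); m[:, :p[0]-60]=0;m[:,p[0]+60:]=0;m[p[1]+100:]=0
print("ins",rect(k,m,.006))
h=np.pi/2
T=[rectify(*o["c1"][:2],(.6115,.065),0,.07),rectify(*o["c2"][:2],(.6115,.065),0,.07),
 rectify(*o["k1"][:2],(.605,-.1155),h,.006),rectify(*o["i1"][:2],(.633,-.211),h,.006),rectify(*o["s1"][:2],(.59,-.316),h,.034)[:, :]]
cv2.imwrite("pics/rect1.png",cv2.resize(np.hstack(T)[:,:,::-1],(800,256)))
cv2.imwrite("pics/rect1.png",np.hstack(T)[:,:,::-1][:, :800])
cv2.imwrite("pics/rect2.png",T[4][:,:,::-1])
E
```

```text
c1 cover 0.73 [[0.6140999794006348, 0.06449999660253525], [0.06809999793767929, 0.11959999799728394], 1.6303000450134277]
c2 cover 0.55 [[0.6139000058174133, 0.06379999965429306], [0.06689999997615814, 0.11940000206232071], 1.638100028038025]
k1 carrier 0.68 [[0.6072999835014343, -0.11540000140666962], [0.06629999727010727, 0.1216999962925911], 3.0624001026153564]
k2 carrier 0.96 [[0.607200026512146, -0.11500000208616257], [0.06650000065565109, 0.12099999934434891], 3.065200090408325]
s1 card_1 0.8 [[0.565500020980835, -0.3165999948978424], [0.016499999910593033, 0.059700001031160355], 1.445099949836731]
s1 card_1 0.71 [[0.5863999724388123, -0.3190999925136566], [0.01489999983459711, 0.059700001031160355], 1.4566999673843384]
s1 card_1 0.41 [[0.6122999787330627, -0.13510000705718994], [0.06419999897480011, 0.10840000212192535], 3.0650999546051025]
s2 card_1 0.94 [[0.5663999915122986, -0.31700000166893005], [0.01759999990463257, 0.05889999866485596], 1.461300015449524]
s2 card_1 0.57 [[0.5874999761581421, -0.3188999891281128], [0.017100000753998756, 0.06019999831914902], 1.4431999921798706]
s1 card_stand 0.67 [[0.6158000230789185, -0.322299987077713], [0.056699998676776886, 0.05730000138282776], 1.4437999725341797]
brown [141  94  63] [ 12 141 141]
ins (array([ 0.6323717 , -0.21297348], dtype=float32), array([0.06071543, 0.118609  ], dtype=float32), np.float32(3.1011672))
```

View pics/rect1.png

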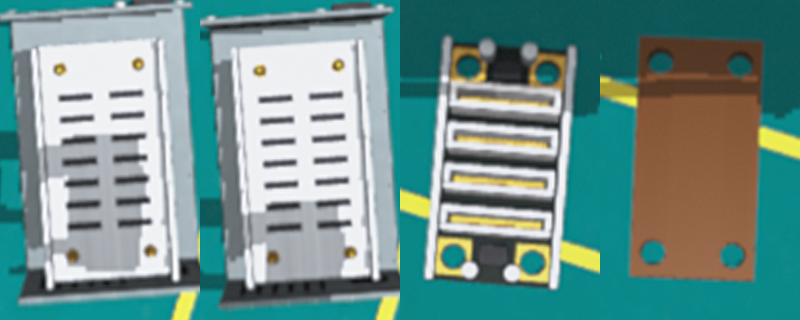

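```bash
cat >> lib.py <<'E'
HP=np.array([[-20,-48],[20,-48],[20,48],[-20,48]])/1000.
def holes(k,im,c,th,z,kind,rad=.009):
    "refine pose (c, yaw th) from four hole/post spots of a colour kind near the expected places"
    hsv=cv2.cvtColor(im,cv2.COLOR_RGB2HSV).astype(int)
    if kind=="brass": m=(abs(hsv[...,0]-22)<9)&(hsv[...,1]>85)
    else: m=(abs(hsv[...,0]-88)<12)&(hsv[...,1]>110)
    Q=[]
    rot=lambda t:np.array([[np.cos(t),np.sin(t)],[-np.sin(t),np.cos(t)]])
    for h in HP:
        w=h@rot(th)+np.array(c)[:2]
        u=proj(k,[*w,z])[0]; s=np.linalg.norm(proj(k,[w[0]+rad,w[1],z])[0]-u)
        v,x=np.mgrid[0:384,0:512]; sel=m&((x-u[0])**2+(v-u[1])**2<s*s)
        Q.append(ground(k,[[x[sel].mean(),v[sel].mean()]],z)[0,:2] if sel.sum()>3 else [np.nan]*2)
    Q=np.array(Q); ok=~np.isnan(Q[:,0]); A,B=HP[ok],Q[ok]
    a,b=A-A.mean(0),B-B.mean(0); t=np.arctan2((a[:,0]*b[:,1]-a[:,1]*b[:,0]).sum(),(a*b).sum())
    cc=B.mean(0)-A.mean(0)@rot(t)
    return cc,t,np.round(1000*np.linalg.norm(A@rot(t)+cc-B,axis=1),1)
E
python3 - <<'E'
from lib import *
import pickle
o=pickle.load(open("v1.pkl","rb"))
for n,c,th,z,kd,rd in [("c1",(.614,.064),.063,.067,"brass",.009),("c2",(.614,.064),.063,.067,"brass",.009),("k1",(.607,-.115),3.064-np.pi/2,.002,"green",.0065),("k2",(.607,-.115),3.064-np.pi/2,.002,"green",.0065),("i1",(.6324,-.213),3.1-np.pi/2,.003,"green",.0085)]:
    for _ in range(3): c,th,e=holes(*o[n][:2],c,th,z,kd,rd)
    print(n,np.round(c,4),round(th,4),e)
# height of the spigot spots by two views
E
```

```text
c1 [0.6141 0.0644] 0.0677 [0.7 0.5 0.7 0.5]
c2 [0.614  0.0639] 0.0649 [0.8 0.6 0.7 0.7]
k1 [ 0.6062 -0.1155] 1.4913 [0.2 0.1 0.1 0.2]
k2 [ 0.6062 -0.1155] 1.4921 [0.1 0.3 0.1 0.2]
i1 [ 0.6316 -0.213 ] 1.5289 [0.  0.1 0.1 0. ]
```

```bash
cat >> lib.py <<'E'
def pick(c,a,z,g,f=25,op=.085,up=.2):
    "take a part at c, closing line a, TCP height z, of grip width g"
    go([*c,up],a); gripper_to(op); r.move_l([*c,z+.02],vel=.2); r.move_l([*c,z],vel=.05); gripper_to(g-.006,f_grip=f)
    print("gripped",state()); r.move_l([*c,z+.015],vel=.04)
E
python3 - <<'E'
from lib import *
c=(.614,.0642); a=.066
pick(c,a,.0855,.066); r.move_l([*c,.2],vel=.15); print(state())
go([.45,-.07,.12],0.); r.move_l([.45,-.07,.04],vel=.1)
print("guard",r.move_l([.45,-.07,.026],vel=.02,guard=4),state())
gripper_to(.085); r.hold(.3); r.move_l([.45,-.07,.15],vel=.2)
k,im=look("cov"); print("cover",marks("cover"))
m=models.regions_of("cover","wrist"); print([rect(k,d["pixels"],.01) for d in m[:1]])
go([.614,.0642,.22],a); r.hold(.3); k,im=look("posts"); print(state())
for z in (.067,.07):
  c,t=(.614,.0642),.066
  for _ in range(3): c,t,e=holes(k,im,c,t,z,"brass",.006)
  print(z,c,t,e)
np.savez("posts.npz",im=im,**k)
cv2.imwrite("pics/posts_r.png",cv2.resize(np.hstack([rectify(k,im,(.614,.0642),.066,z) for z in(.07,.008)])[:,:,::-1],None,fx=1.5,fy=1.5))
E
```

```text
gripped ([0.614, 0.0642, 0.0857], 17.1, [-0.1, -0.4, 1.9], 0.0658)
([0.6133, 0.0642, 0.199], 18.4, [0.5, -0.2, -1.2], 0.0657)
guard True ([0.4498, -0.0699, 0.0267], 20.9, [-0.1, -0.1, 4.3], 0.066)
cover [([0.4476, -0.0719, 0.0011], 0.89)]
[(array([ 0.45135415, -0.06936243], dtype=float32), array([0.06817853, 0.11919736], dtype=float32), np.float32(1.5759869))]
([0.6135, 0.0634, 0.2201], 23.9, [-0.7, 0.5, 0.2], 0.0849)
0.067 [0.613825   0.06678176] 0.06788512008901812 [0.9 0.6 0.8 0.8]
0.07 [0.61375002 0.06774358] 0.06741922271578406 [1.1 0.7 1.  0.9]
```

View pics/posts_r.png

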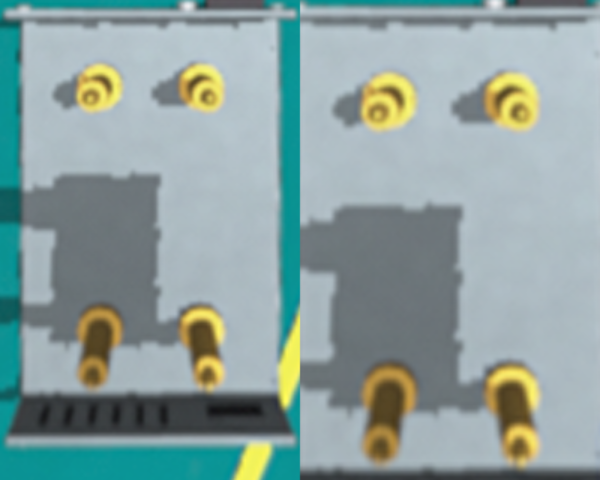

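```bash
cat > fit.py <<'E'
from lib import *
from scipy.optimize import minimize
def circ(c,z,r):
    t=np.linspace(0,2*np.pi,24,endpoint=False); return np.c_[c[0]+r*np.cos(t),c[1]+r*np.sin(t),np.full(24,z)]
def sil(k,p,S=4):
    x,y,th,dz=p; M=np.zeros((384*S,512*S),np.uint8); c,s=np.cos(th),np.sin(th)
    for h in HP:
        w=(x+c*h[0]-s*h[1],y+s*h[0]+c*h[1])
        for z0,z1,r0,r1 in [(.008,.016,.009,.009),(.016,.059,.0055,.0055),(.059,.067,.00275,.00275),(.066,.070,.00275,.0015)]:
            uv=(proj(k,np.r_[circ(w,z0+dz,r0),circ(w,z1+dz,r1)])+.5)*S
            cv2.fillConvexPoly(M,cv2.convexHull(np.round(uv*16).astype(np.int32)),1,shift=4)
    return cv2.resize(M.astype(np.float32),(512,384),interpolation=cv2.INTER_AREA)
def fitposts(k,im,p0):
    hsv=cv2.cvtColor(im,cv2.COLOR_RGB2HSV).astype(int)
    m=((abs(hsv[...,0]-21)<11)&(hsv[...,1]>90)).astype(np.float32)
    near=cv2.dilate(sil(k,p0),np.ones((9,9))) ; m*=near>0
    cost=lambda p: 1-np.minimum(sil(k,p),m).sum()/np.maximum(sil(k,p),m).sum()
    s=minimize(cost,p0,method="Nelder-Mead",options=dict(initial_simplex=np.array(p0)+np.r_[np.zeros((1,4)),np.diag([.002,.002,.02,.003])],xatol=1e-5,fatol=1e-5))
    return s.x,s.fun,m
if __name__=="__main__":
    d=dict(np.load("posts.npz")); im=d.pop("im")
    p,f,m=fitposts(d,im,[.614,.0642,.066,0.]); print(np.round(p,4),f)
    v=im.copy(); cs,_=cv2.findContours((sil(d,p)>.5).astype(np.uint8),0,1)
    u=proj(d,[.614,.064,.04])[0].astype(int); V=cv2.resize(v[u[1]-75:u[1]+75,u[0]-60:u[0]+60],None,fx=4,fy=4,interpolation=1)
    cv2.drawContours(V,[((c-[u[0]-60,u[1]-75]+.5)*4).astype(int) for c in cs],-1,(255,0,0),1); W=cv2.resize(m[u[1]-75:u[1]+75,u[0]-60:u[0]+60],None,fx=2,fy=2)
    W=np.dstack([W*255]*3); W=np.vstack([W,0*W]); cv2.imwrite("pics/fit.png",np.hstack([V,W.astype(np.uint8)[:600]])[:,:,::-1])
E
python3 fit.py
```

```text
[ 0.6137  0.063   0.0691 -0.0044] 0.15218192338943481
```

View pics/fit.png

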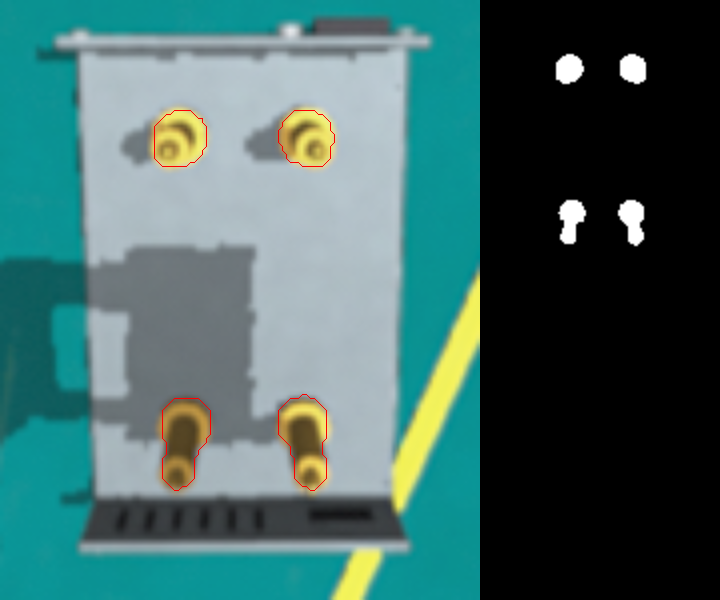

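```bash
cat >> lib.py <<'E'
def seat(c,a,z0,z1,tol=.002,f=5,step=.0007,n=5):
    "lower from z0 to z1 with guard; on early stop search round about. Returns (ok, offset)"
    ex,ey=np.array([np.cos(a),np.sin(a)]),np.array([-np.sin(a),np.cos(a)])
    offs=sorted([(i*step,j*step) for i in range(-n,n+1) for j in range(-n,n+1)],key=lambda o:(o[0]*2)**2+o[1]**2)
    offs=[o for o in offs if abs(o[0])<=.0016]
    last=z0
    for i,o in enumerate(offs):
        q=np.array(c)+o[0]*ex+o[1]*ey
        r.move_l([*q,last],vel=.04)
        hit=r.move_l([*q,z1],vel=.03,guard=f); z=telemetry.current_ee_pos()[2]
        print(i,np.round(o,4).tolist(),hit,round(z,4),round(telemetry.current_t(),1))
        if z<z1+tol: return True,q
        if i>25: break
        last=min(z0,z+.0025)
    return False,q
E
python3 - <<'E'
from lib import *
c=(.6316,-.213); a=best([*c,.1],1.529)
pick(c,a,.0265,.062,op=.080,up=.13); r.move_l([*c,.17],vel=.2)
C=(.6137,.0637); b=best([*C,.17],.068); print(a,b)
go([*C,.17],b); r.move_l([*C,.108],vel=.1); r.hold(.3)
print(state(),seat(C,b,.108,.0425),state(),telemetry.current_tool_rot())
E
```

```text
gripped ([0.6317, -0.213, 0.0267], 26.9, [-0.3, 0.7, 1.9], 0.0613)
4.670592653589793 0.068
0 [0.0, 0.0] False 0.0427 33.1
([0.614, 0.0637, 0.1086], 30.5, [0.3, 0.1, -0.4], 0.0613) (True, array([0.6137, 0.0637])) ([0.6137, 0.0639, 0.0427], 33.1, [-0.6, 3.9, 1.6], 0.0616) [-6.42174685e-05  6.82693464e-01  7.30704861e-01  1.90493548e-04]
```

```bash
python3 - <<'E'
from lib import *
r.move_l([.6137,.0637,.0422],vel=.02,guard=4); print(state())
gripper_to(.085); r.hold(.2); r.move_l([.6137,.0637,.22],vel=.25); r.hold(.2)
k,im=look("ins"); print("ins",marks("insulator"),marks("cover"))
np.savez("ins.npz",im=im,**k)
cv2.imwrite("pics/ins_r.png",cv2.resize(rectify(k,im,(.6137,.0637),.068,.022)[:,:,::-1],None,fx=1.5,fy=1.5))
c=(.6062,-.1155); a=best([*c,.1],1.492)
pick(c,a,.0265,.066,op=.080,up=.14); r.move_l([*c,.17],vel=.2)
C=(.6137,.0643); b=best([*C,.17],.068); print(a,b)
go([*C,.17],b); r.move_l([*C,.114],vel=.1); r.hold(.3)
print(state(),seat(C,b,.114,.0485),state())
E
```

```text
([0.6138, 0.0639, 0.0426], 33.3, [-1.8, 6.1, 5.0], 0.0613)
ins [([0.6173, 0.0603, 0.01], 0.94)] [([0.4477, -0.0696, -0.0028], 0.63)]
gripped ([0.6064, -0.1155, 0.0267], 38.4, [-0.1, 0.1, 0.9], 0.0656)
4.633592653589793 0.068
0 [0.0, 0.0] False 0.0487 44.6
([0.614, 0.0643, 0.1146], 42.0, [0.2, 0.3, -0.9], 0.0655) (True, array([0.6137, 0.0643])) ([0.6137, 0.0643, 0.0487], 44.6, [-0.6, -0.3, 0.0], 0.0655)
```

View pics/ins_r.png

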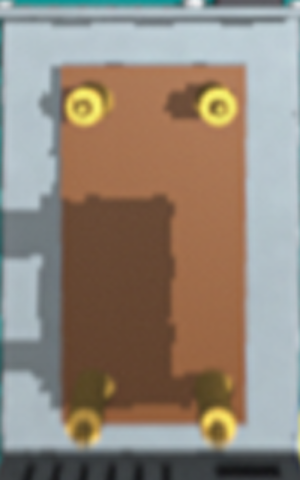

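```bash
python3 - <<'E'
from lib import *
C=np.array([.6137,.0643])
r.move_l([*C,.0478],vel=.02,guard=4); print(state())
gripper_to(.085); r.hold(.2); r.move_l([*C,.15],vel=.25)
t=.068; tx=np.array([-np.sin(t),np.cos(t)])
go([*(C-.074*tx),.17],t); r.hold(.3); k,im=look("soc"); print(state(),marks("socket_1"),marks("carrier"))
np.savez("soc.npz",im=im,**k)
A=rectify(k,im,C,t,.038,sx=.08,sy=.13,s=4)
P=np.array([.575,-.3175])
a=-np.pi/2-.12; a=best([.502,-.3175,.15],1.45); y=np.array([np.cos(a),np.sin(a),0]); txx=np.cross(y,[0,0,-1])[:2]; print(a,txx)
go([*(P-.074*txx),.166],a); r.hold(.3); k,im=look("crd"); print(state(),marks("card_1"))
np.savez("crd.npz",im=im,**k)
for d in models.regions_of("card_1","wrist")[:4]: print(round(float(d["score"]),2),rect(k,d["pixels"],.034))
B=rectify(k,im,P,1.45-np.pi,.034,sx=.08,sy=.13,s=4)
cv2.imwrite("pics/sc.png",np.hstack([A,B])[:,:,::-1])
E
```

```text
([0.6137, 0.0643, 0.0487], 44.9, [-1.3, 0.8, 5.4], 0.0659)
([0.6184, -0.0086, 0.1695], 46.9, [0.3, 1.0, 0.1], 0.0851) [([0.6128, 0.09, 0.0387], 0.89), ([0.6142, 0.0534, 0.0385], 0.79), ([0.6136, 0.0717, 0.0401], 0.72), ([0.6161, 0.0339, 0.0373], 0.7)] [([0.6139, 0.0622, 0.0252], 0.62)]
4.591592653589793 [ 0.99271299 -0.12050277]
([0.5019, -0.308, 0.166], 48.6, [0.2, -0.4, -0.2], 0.0849) [([0.5645, -0.3159, 0.0019], 0.75), ([0.5817, -0.3187, 0.0049], 0.61)]
0.91 (array([ 0.5834922, -0.3187715], dtype=float32), array([0.00935008, 0.05853049], dtype=float32), np.float32(1.451428))
0.71 (array([ 0.5616904 , -0.31622916], dtype=float32), array([0.00974015, 0.05960845], dtype=float32), np.float32(1.4513904))
```

View pics/sc.png

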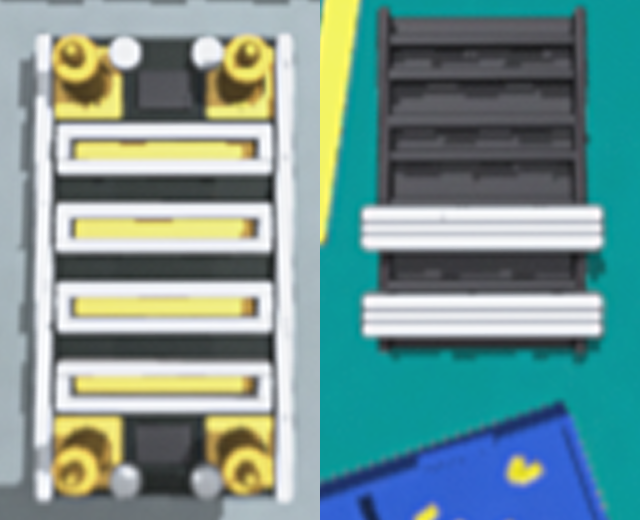

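```bash
cat >> lib.py <<'E'
T=.068; C=np.array([.6137,.0643]); EX=np.array([np.cos(T),np.sin(T)]); EY=np.array([-np.sin(T),np.cos(T)])
def card(P,sy,d0):
    a=best([*P,.1],1.451); pick(P,a,.047,.060,f=30,op=.075,up=.14); r.move_l([*P,.12],vel=.15)
    b=best([*C,.15],T); q=C+EY*(sy+d0); go([*q,.15],b); r.move_l([*q,.09],vel=.12); r.hold(.2)
    print("placing",state())
    for o in [(0,0),(0,-.7),(0,.7),(0,-1.4),(0,1.4),(.7,0),(-.7,0),(.7,-.7),(-.7,-.7),(.7,.7),(-.7,.7),(0,-2.1),(0,2.1),(0,-2.8),(0,2.8)]:
        p=q+EX*o[0]/1000+EY*o[1]/1000
        r.move_l([*p,.0835],vel=.04); r.move_l([*p,.075],vel=.02,guard=5); z=telemetry.current_ee_pos()[2]
        print(o,round(z,4),state())
        if z<.0778: break
    else: return False
    r.move_l([*p,.0685],vel=.02,guard=15); print("in",state())
    return p
E
python3 - <<'E'
from lib import *
print(card((.5835,-.3188),.010,-.0008))
E
```

```text
gripped ([0.5837, -0.3189, 0.0472], 51.0, [0.6, -0.2, -0.2], 0.0595)
placing ([0.6138, 0.0734, 0.0911], 54.4, [0.1, 0.9, -0.0], 0.0599)
(0, 0) 0.0749 ([0.6131, 0.0735, 0.0749], 55.2, [0.7, 0.1, -0.3], 0.0597)
in ([0.6133, 0.0735, 0.0691], 55.7, [-1.1, -0.1, 3.7], 0.0592)
[0.61307488 0.07347874]
```

```bash
python3 - <<'E'
from lib import *
def drop(p):
    r.move_l([*p,.067],vel=.02,guard=8); print(state()); gripper_to(.075); r.hold(.2); r.move_l([*p,.15],vel=.2)
drop([.61307,.07348])
p=card((.5617,-.3162),-.030,-.0008); print(p)
if p is not False:
    drop(p)
    go([*(C-.074*EY),.17],T); r.hold(.3); k,im=look(); print(state(),marks("card_1"))
    for d in models.regions_of("card_1","wrist")[:4]: print(round(float(d["score"]),2),rect(k,d["pixels"],.056))
    A=rectify(k,im,C,T,.056,sx=.08,sy=.15,s=4)
    im=vision.snapshot("top"); k=vision.get_calibration("top"); print(marks("cover","top"),marks("card_1","top"))
    u=proj(k,[.5,-.12,0])[0].astype(int); B=cv2.resize(im[u[1]-60:u[1]+60,u[0]-100:u[0]+100],(480,288))
    A=np.vstack([A,np.zeros((0,320,3),np.uint8)]); B=np.vstack([B,np.zeros((312,480,3),np.uint8)])
    cv2.imwrite("pics/cards.png",np.hstack([A,B])[:,:,::-1])
E
```

```text
([0.6134, 0.0734, 0.0689], 56.0, [-2.6, 0.9, 11.1], 0.0595)
gripped ([0.5619, -0.3163, 0.0472], 60.4, [1.0, -0.1, 1.5], 0.0595)
placing ([0.6165, 0.0335, 0.091], 63.6, [-0.1, 0.4, -0.6], 0.0592)
(0, 0) 0.0749 ([0.6158, 0.0336, 0.0749], 64.5, [-0.2, -0.3, -0.2], 0.0595)
in ([0.616, 0.0335, 0.0691], 65.0, [-0.8, 0.7, 4.4], 0.0594)
[0.61579279 0.03357118]
([0.6161, 0.0334, 0.0688], 65.2, [-2.8, 0.4, 11.6], 0.0597)
([0.6183, -0.0088, 0.1694], 67.1, [-0.1, 0.6, 0.5], 0.0751) [([0.6107, 0.0741, 0.0275], 0.69), ([0.6183, 0.0335, 0.0217], 0.55)]
0.66 (array([0.6134559 , 0.06371752], dtype=float32), array([0.09831534, 0.15252902], dtype=float32), np.float32(1.6375059))
0.65 (array([0.6169836 , 0.03197595], dtype=float32), array([0.01132177, 0.05977761], dtype=float32), np.float32(0.0689324))
0.56 (array([0.6143511 , 0.07048542], dtype=float32), array([0.00961555, 0.05917848], dtype=float32), np.float32(0.068687975))
[([0.4233, -0.1064, 0.0039], 0.97), ([0.5943, -0.3148, -0.0014], 0.65)] [([0.6136, 0.0749, 0.0313], 0.5)]
```

View pics/cards.png

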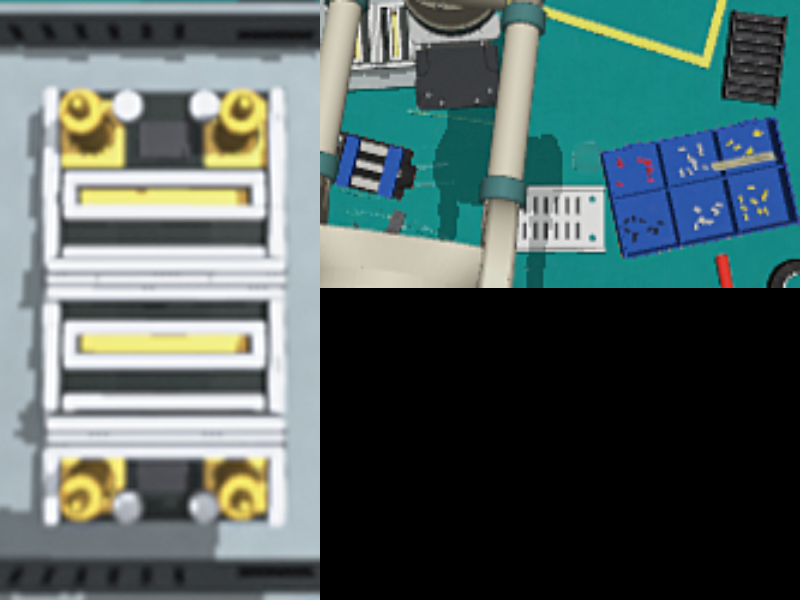

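```bash
python3 - <<'E'
from lib import *
c=np.array([.4233,-.1064]); a=best([*c,.15],0.)
print("a",a)
for i in range(2):
    go([*c,.15],a); r.hold(.3); k,im=look(f"cv{i}")
    m=models.regions_of("cover","wrist")
    c0,s,y=rect(k,m[0]["pixels"],.011); th=y-np.pi/2; print(m[0]["score"],c0,s,th)
    q,t=c0,th
    for _ in range(3): q,t,e=holes(k,im,q,t,.002,"green",.005)
    print("holes",q,t,e,state())
    c=np.array(c0,float); a=best([*c,.15],th)
cv2.imwrite("pics/cvr.png",cv2.resize(rectify(k,im,c0,th,.004)[:,:,::-1],None,fx=1.5,fy=1.5))
E
```

```text
a 0.0
0.64 [ 0.427082   -0.10314304] [0.06691598 0.11942915] 0.0008780956
holes [ 0.42780526 -0.10429782] 0.00144626713520447 [0.2 0.3 0.2 0.1] ([0.4238, -0.1062, 0.1498], 68.6, [0.3, -1.0, -0.2], 0.0749)
0.86 [ 0.42739403 -0.10234991] [0.06761175 0.12059659] 0.011538506
holes [ 0.42750558 -0.10442195] 0.0008327516308634479 [0.2 0.1 0.1 0.1] ([0.427, -0.1032, 0.15], 69.3, [0.4, -0.9, -0.2], 0.0752)
```

View pics/cvr.png

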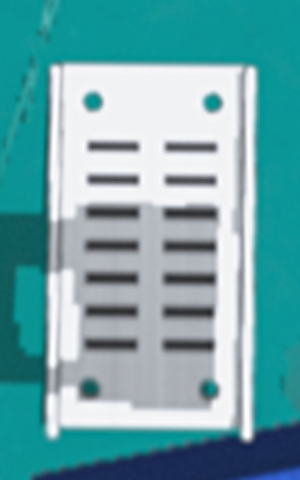

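```bash
python3 - <<'E'
from lib import *
c=(.4275,-.1044); a=best([*c,.1],.001)
pick(c,a,.0265,.066,up=.14); r.move_l([*c,.18],vel=.2)
b=best([*C,.17],T); go([*C,.17],b); r.move_l([*C,.105],vel=.1); r.hold(.3)
print(state(),seat(C,b,.105,.0855,step=.0006),state())
E
```

```text
gripped ([0.4275, -0.1044, 0.0267], 71.5, [-0.6, -0.2, 1.2], 0.0659)
0 [0.0, 0.0] True 0.0856 75.9
([0.614, 0.0643, 0.1056], 75.0, [-0.8, -0.2, -2.7], 0.0658) (True, array([0.6137, 0.0643])) ([0.6133, 0.0642, 0.0856], 75.9, [-0.1, 0.5, 3.6], 0.0657)
```

Seated at the expected height on the first go; release, back off and verify.

```bash
python3 - <<'E'
from lib import *
r.move_l([*C,.0845],vel=.02,guard=4); print(state())
gripper_to(.085); r.hold(.3); r.move_l([*C,.22],vel=.2); r.hold(.3); k,im=look()
print(marks("cover"),marks("tip_tin"))
m=models.regions_of("cover","wrist"); print(rect(k,m[0]["pixels"],.068))
A=cv2.resize(rectify(k,im,C,T,.07),None,fx=1.5,fy=1.5)
go([.35,.1,.3],0.); r.hold(.3); im=vision.snapshot("scene"); k=vision.get_calibration("scene"); print(marks("cover","scene"))
u=proj(k,[*C,.05])[0].astype(int); B=cv2.resize(im[u[1]-50:u[1]+50,u[0]-50:u[0]+50],(480,480),interpolation=2)
cv2.imwrite("pics/fin.png",np.hstack([A,B])[:,:,::-1]); print(state())
E
```

```text
([0.6134, 0.0642, 0.0857], 76.1, [-3.1, -0.2, 8.0], 0.0653)
[([0.6109, 0.0647, 0.059], 0.68)] []
(array([0.61408055, 0.06464124], dtype=float32), array([0.06655403, 0.1198292 ], dtype=float32), np.float32(1.6384643))
[([0.6116, 0.0632, 0.0598], 0.7)]
([0.3504, 0.1, 0.2997], 79.8, [-0.2, -0.5, 0.7], 0.0851)
```

View pics/fin.png

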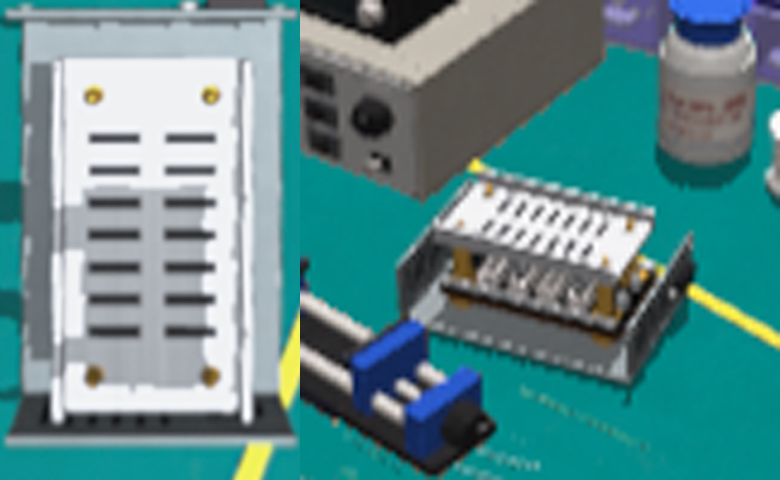

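The cover lies flat with all four spigots through its holes, over the plate, the carrier and the cards.

```bash
python3 -c "
from plant import r
print(r.sign_off())"
```

```text
the job is handed in; nothing more can be done
None
```

The controller is rebuilt and handed in at about 80 s of the 210 s: insulating plate, carrier, both cards from the stand and the cover all went home first try and looked seated in the last pictures; `sign_off` returned no verdict.

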